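# Hang a glass pendant shade on the gate hook and tug-test it

## Task

Pick up the white glass pendant shade that has a steel stirrup on top and hang it by the stirrup's cross pin on the hook of the hanging post, in behind the spring gate so that the gate snaps shut over the pin. While still gripping it, tug it down gently to make sure that it is held, then let go and leave it hanging still; leave the other things on the bench alone and treat the glass and hook gently.

Things in the scene. Friction and masses are not known exactly. Their poses are not given: they have to be found in the camera images.
- pendant: Shade to hang: loose, upright, opal-white glass bell, mouth down, 110 mm wide, 86 high, aluminium cap 44 wide up to 106; on it a steel stirrup (only this shade has one): two flat upright legs, tops at 170, joined by a 6 mm round cross pin. Origin: centre of the mouth; z up, y along the pin. Mass 0.38-0.54 kg.
- pendant_pin (a point): Middle of the pendant's cross pin, 162 mm above its mouth; axes as the pendant. Window under the pin, for the hook: 28 mm wide (y), 49 mm high.
- pendant_grip (a point): Good grip point, 10 mm below the pin: pads across the legs' outer faces (36 mm apart along the pendant's y; legs 14 mm along x, 4 mm thick), tool from above. Gripping within 5 to 15 mm below the pin leaves the hook room between the fingers and under the gripper's body. 20 to 40 N of grip does not slip.
- hook_stand: Fixed post with the hook. Origin on the bench right under the hook's seat; x points from hook to post. 22 mm post, axis at x = +115 mm, collar top 261 mm high; 12 mm arm from post to hook, top 250 mm high; bench flange 10 mm high at x 72 to 158, y -60 to 60 mm. The hook's tip is on the -x side: bring the stirrup's window over it from -x.
- hook_tip (a point): Top of the hook's upturned tip, 249 mm above the bench, at the post's x = -12.5 mm. To pass over it the pin's centre must be 254 mm or higher (260 is good; the window then clears the hook's underside, 212 mm high).
- hook_seat (a point): Where the pin's centre lies when it rests in the bottom of the hook: 222 mm above the bench, x = y = 0 of the post; axes as the post. The hook is a U of 7 mm round bar in the x-z plane, throat 18 mm wide (x -9 to +9 mm); its back leg at x = +12.5 mm runs into the arm. It does not give.
- gate (a joint): Spring gate, a wire loop across the throat from the back leg to the tip, 247 mm high. rad: 0 = shut (stop), up to 1.25 = pushed down into the throat by the pin. The pin meets it 30 mm above the seat; opening it takes about 6 N down at first, then up to 10 N, more than the pendant's weight: set on the gate it does not go in. It snaps back to 0 behind the pin 5 to 11 mm above the seat.
- gate_end (a point): Free end of the gate wire, next to the hook's tip when shut. A gentle check tug loads the hook with 11 to 17 N in all, the pendant's weight included, for half a second or more; over 22 N on hook or gate is rough and never allowed. The hook is rigid: the load climbs by 4 to 10 N with each mm of pull.
- bare_bell: Bystander: bell shade of the same glass, 110 mm across, with cap but no stirrup, 106 mm high. Origin at its underside.
- globe: Bystander: round glass shade 106 mm across with cap, no stirrup, 118 mm high. Origin at its underside.
- jacks: Bystander: glassblower's steel jacks (long tweezers), 250 mm, lying flat. Origin at the middle.
- paddle: Bystander: wooden paddle, 260 mm, lying flat.
- tape: Bystander: roll of paper tape, 92 mm across, 24 mm high.
- mug: Bystander: mug, 80 mm across, 92 mm high.
- driver: Bystander: screwdriver lying flat.
Not all that is in view belongs to the job. What is shaped like the pendant but purple is not meant.

How it is judged:
By the outcome, as a careful person would: the job done as asked, in the order asked, and still so for the second after the job is handed in, with the robot touching nothing.
It also fails if it takes over 58 s, if anything falls off the work surface, if the arm or the gripper's body presses on something with over 40 N, if the wrist force passes 120 N, or if a joint passes its speed limit or range.

## Robot

A 7-joint arm with a two-finger parallel gripper is mounted at the origin on the work surface. World frame = base frame: x ahead of the robot, y to its left, z up, the work surface at z = 0. Lengths are in m, angles in rad, forces in N, time in s.
With the tool pointing down it reaches from about 0.35 to 0.9 m from the base axis. Payload 8.1 kg.
Tool frame: the origin (TCP) lies midway between the tips of the shut fingers; the grasp point (between the pads) lies 19 mm behind it; x points along the fingers, z is the direction in which the jaws open and shut, and the axes are right-handed (so a half turn about x gives the same grasp; the last joint's range is limited). The gripper opens to 92 mm and grips with 3 to 60 N. Pads are 19 mm wide; open, the fingers measure 130 mm over their backs; the gripper's body (75 mm by 190 mm) begins 47 mm behind the grasp point.
Start: joints at [1.143, 0.434, 0.025, 1.573, -0.012, 1.134, -0.075], TCP at [0.199, -0.592, 0.227] pointing down, gripper open.
Joint ranges: [-2.62, 2.62], [-0.44, 2.09], [-1.27, 1.32], [0.08, 2.57], [-1.32, 4.46], [0.12, 2], [-2.74, 2.74]. Speed limits (rad/s): [2.22, 2.22, 3.01, 3.01, 3.14, 3.14, 3.14].

## Interface

Orientations are given as a rotation vector (axis times angle).
In Python, from cell import arm, optics, finder gives the robot as it stands.
- The arm moves only by the tool send_rows, never from a script. Its argument "rows" is a list that holds one entry, the list of rows, each a list of 7 numbers: the shift along the tool's x, y, z in mm, then the turn, a rotation vector about the tool's x, y, z in degrees, then the opening in per cent of the stroke, from 0 (shut) to 100 (fully open). A call has exactly 8 rows; each row is the pose to reach, as a shift and turn from the pose commanded when the call began, along the tool's axes at that moment; what a row does not reach only later rows make up. A row lasts 1/10 s, in which the tool goes at most 50 mm and 8.59 degrees, less where a joint would pass 70% of its speed; a pose out of reach is approached as far as the arm can. A call with a gripper value outside its range is refused whole. The fingers move at their own pace and stop on an object; "grip_force" is the grip in N (left out, the last holds). Time passes only in rows, so rows that repeat a pose let the fingers close, or fill a call up. It gives the time, the measured TCP pose, the force and the opening at its end, in the units of the state.
- arm.observe(): the state, without advancing time (a new reading comes with each control period).
- optics.get_image(name): name is "scene" or "top"; returns (picture, depth): 480x640x3 uint8, red, green, blue; 480x640 float32, m along the optical axis (not along the pixel's ray), 0 where there is no reading.
- optics.get_calibration(name): a dict with "camera_matrix" (3x3 intrinsics, pixels), "position" and "orientation" of the camera in the world. Camera axes: x right, y up, looking along -z (the intrinsics and any distortion apply to the point x, -y, -z); pixel columns grow to the right and rows downward; lengths in m; the calibration is good to about 2 mm. A picture is of the moment at which its call begins. get_calibration takes no time and is no camera call.
- arm.sign_off(): hands the job in, once; it reports no verdict.
Trained networks look in the newest picture that a camera, given by its name, has taken for a name from the list of things; names that differ only in an ending like _2 or _b are one class to them, and where a whole thing is asked for, a point or a joint stands for the part that bears it (a point fixed in the world has none). Each returns a list of dicts, best first, with "confidence" (0 to 1); they miss things now and then, are a little off and sometimes report something else, mostly with a low value. They report only what shows in the picture. A call takes as long as a camera call. They do not tell look-alikes from the thing itself.
- finder.search_frame(camera, thing): "bbox" ([left, top, width, height] in pixels, round what is visible of it).
- finder.regions_of(camera, thing): "region" (480x640 bool, what is visible of it) and "bbox" ([left, top, width, height] in pixels, round what is visible of it).
- finder.place_of(camera, thing): "xy" ([column, row] in pixels: a listed point, or the origin of a listed thing).
The state is a dict: "clock": time; "joints": joint angles; "dq": joint speeds; "joint_efforts": joint torques, N m; "position": TCP position; "ee_rot": TCP orientation; "force": force on the tool from outside, world axes, zero at the start; "ft_torque": the same for the moment, N m; "width": opening from 0.0 (shut) to 1.0 (fully open).
Only numpy, scipy, OpenCV 4.12 (cv2) and the standard library are available. Lean on these libraries where they do the work, as an engineer would, in place of code of your own. Each camera call takes 0.05 s, during which the arm holds its last target.

## Working session

There is one attempt and no reset: what is moved stays moved. The work goes in short steps, Python scripts to look and compute and a tool call to move; the robot and the scene stay as the last step left them, time stands still between calls to the robot, and variables do not carry over. Pictures are saved under pics/ and viewed, and the job is handed in when it is done.

Besides the shell and the picture viewer there is one more tool, called after ">>>" as a command line: name --argument value ..., lists and objects as JSON in quotes. send_rows: Moves the arm, as the interface text tells. Its arguments: {"type":"object","properties":{"rows":{"type":"array"},"grip_force":{"type":"number"}},"required":["rows"]}

```bash
ls; mkdir -p pics
python3 - <<'E'
from cell import arm, optics, finder
import cv2,numpy as np
s=arm.observe()
for k,v in s.items(): print(k,np.round(v,4))
for c in("scene","top"):
    im,d=optics.get_image(c); cv2.imwrite(f"pics/{c}0.png",im[:,:,::-1]); np.save(f"pics/{c}0.npy",d)
    print(c,optics.get_calibration(c))
    for t in("pendant","pendant_pin","pendant_grip","hook_seat","hook_tip","gate_end"):
        print(t,[(np.round(r["xy"],1).tolist(),round(r["confidence"],2)) for r in finder.place_of(c,t)])
E
```

```text
pics
clock 0.0
joints [ 1.1434  0.4352  0.025   1.5741 -0.0116  1.134  -0.0751]
dq [-0.0016 -0.0005 -0.0002  0.0009 -0.      0.0001  0.0016]
joint_efforts [-2.10000e-03 -6.67849e+01  9.84000e-01 -3.14475e+01 -6.06000e-02
  4.27000e-02  2.00000e-04]
position [ 0.1992 -0.5919  0.226 ]
ee_rot [ 0.9676  1.3468 -0.9663]
force [ 0.4177 -0.5043 -0.1506]
ft_torque [ 0.0064  0.0175 -0.0571]
width 0.9982
scene {'camera_matrix': array([[515.79673367,   0.        , 323.4533394 ],
       [  0.        , 515.79673367, 243.44350703],
       [  0.        ,   0.        ,   1.        ]]), 'position': array([1.25964068, 0.49052405, 1.03465848]), 'orientation': array([0.42611797, 0.88748872, 2.0639668 ])}
pendant [([301.7, 201.8], 0.89), ([351.6, 267.6], 0.7), ([339.3, 223.7], 0.58)]
pendant_pin [([338.7, 182.6], 0.64), ([300.6, 160.8], 0.59), ([348.8, 226.5], 0.58)]
pendant_grip [([346.8, 225.2], 0.9), ([337.9, 186.1], 0.83), ([301.7, 160.5], 0.78), ([406.8, 255.4], 0.62)]
hook_seat [([404.3, 265.6], 0.79)]
hook_tip [([409.0, 248.2], 0.58)]
gate_end [([406.2, 254.9], 0.49)]
top {'camera_matrix': array([[550.60262105,   0.        , 320.89971516],
       [  0.        , 550.60262105, 234.61755933],
       [  0.        ,   0.        ,   1.        ]]), 'position': array([ 0.43265572, -0.05345161,  1.31287436]), 'orientation': array([ 0.08434325, -0.05510071, -1.58448939])}
pendant [([451.2, 346.2], 0.75), ([330.7, 276.7], 0.68), ([388.3, 335.3], 0.62)]
pendant_pin [([466.6, 354.2], 0.71), ([394.4, 344.0], 0.61), ([327.4, 277.4], 0.6), ([223.0, 231.2], 0.44)]
pendant_grip [([469.3, 353.1], 0.91), ([394.3, 341.8], 0.76), ([329.4, 278.8], 0.6)]
hook_seat [([222.7, 233.1], 0.66)]
hook_tip []
gate_end [([222.8, 234.5], 0.58)]
```

View pics/scene0.png

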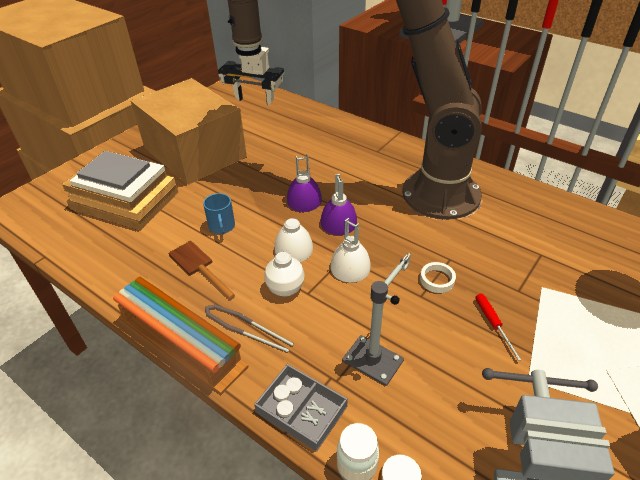

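View pics/top0.png

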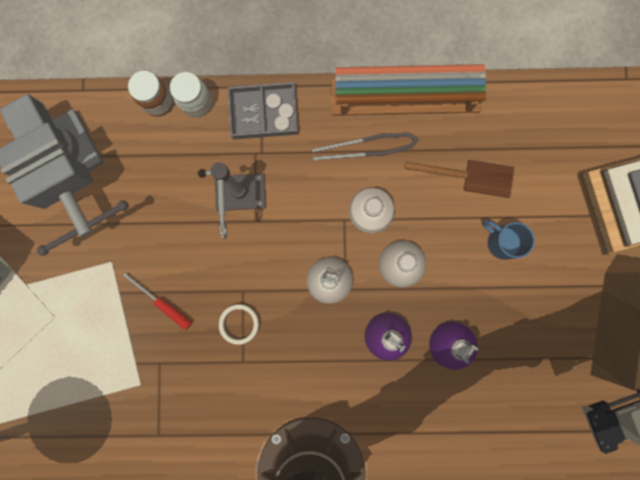

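Run:
```python
import cv2,numpy as np
a=cv2.imread("pics/scene0.png")[140:300,260:430]; b=cv2.imread("pics/top0.png")[240:400,300:500]
cv2.imwrite("pics/c1.png",cv2.resize(a,None,fx=4,fy=3.7,interpolation=2)[:600]);cv2.imwrite("pics/c2.png",cv2.resize(b,None,fx=3.7,fy=3.7,interpolation=2)[:600])
```

```text
(no output)
```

View pics/c1.png

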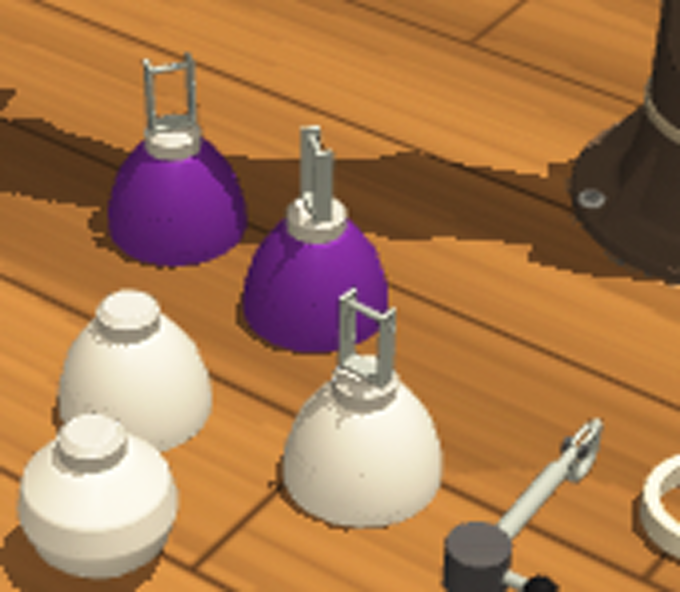

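View pics/c2.png

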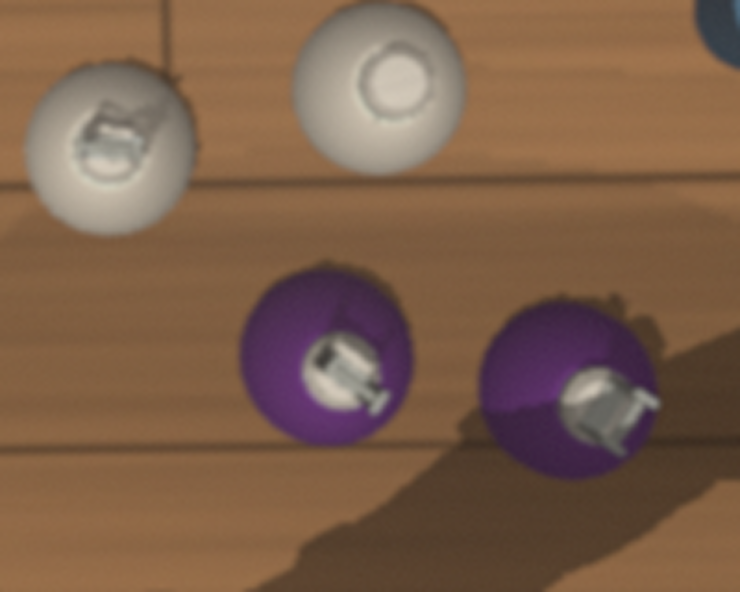

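Scene candidates are the white bell with stirrup (350,258), purple stirrup shades (303,190) and (339,212), plain white bell (293,240) and globe (284,274). Only the one at (350,258), top view (330,280), is both white and fitted with a stirrup, so that's the pendant; the crop confirms it. The hook tip is near (406,255) in the scene view and (222,235) in the top view.

```bash
cat > h.py <<'E'
import numpy as np,cv2
from scipy.spatial.transform import Rotation as R
from cell import optics
F=np.diag([1.,-1,-1])
def cal(c):
    k=optics.get_calibration(c); return k["camera_matrix"],np.array(k["position"]),R.from_rotvec(k["orientation"]).as_matrix()
def proj(c,P):
    K,p,M=cal(c); q=(np.atleast_2d(P)-p)@M@F; q=q@K.T; return q[:,:2]/q[:,2:]
def ray(c,uv):
    K,p,M=cal(c); uv=np.atleast_2d(uv); q=np.c_[uv,np.ones(len(uv))]@np.linalg.inv(K).T
    return p,q@F@M.T
def atz(c,uv,z):
    p,d=ray(c,uv); return p+d*((z-p[2])/d[:,2:])
def cloud(c,d):
    v,u=np.mgrid[:480,:640]; uv=np.c_[u.ravel(),v.ravel()]
    p,r=ray(c,uv); P=p+r*d.ravel()[:,None]; ok=d.ravel()>0
    return P[ok],uv[ok]
E
python3 - <<'E'
from h import *
for c in("scene","top"):
    d=np.load(f"pics/{c}0.npy"); P,uv=cloud(c,d)
    t=P[(abs(P[:,2])<.03)]; print(c,"bench z",np.median(t[:,2]))
    if c=="top":
        x=P[np.linalg.norm(uv-[330,280],axis=1)<25]
        c0=atz(c,[330,280],.03)[0]
    print("pendant est",atz("top",[330,280],.03),atz("scene",[351,262],.03))
    c0=np.array([.325,-.065])
    c0=atz("top",[330,280],.03)[0,:2]
    m=np.linalg.norm(P[:,:2]-c0,axis=1)<.07
    for lo,hi in((.01,.03),(.03,.06),(.06,.09),(.1,.112),(.115,.14),(.14,.16),(.16,.19)):
        q=P[m&(P[:,2]>lo)&(P[:,2]<hi)]
        if len(q)>2: print(lo,hi,len(q),q.mean(0).round(4),q.min(0).round(3),q.max(0).round(3))
    q=P[(P[:,2]>.2)&(abs(P[:,0]-.5)<.15)&(abs(P[:,1]-.17)<.2)]
    print("hook",len(q),q.min(0),q.max(0))
    for e in q[::max(1,len(q)//40)]: print(e.round(3))
print(atz("top",[222.7,233.1],.222),atz("scene",[404.3,265.6],.222),atz("scene",[409,248.2],.249),atz("top",[330,278],.16),atz("scene",[348.8,226.5],.162))
E
```

```text
scene bench z -0.00018756488535554006
pendant est [[ 0.44069578 -0.05004627  0.03      ]] [[ 0.44554849 -0.04301892  0.03      ]]
0.01 0.03 243 [ 0.4736 -0.0264  0.0209] [ 0.401 -0.097  0.01 ] [0.498 0.007 0.03 ]
0.03 0.06 438 [ 0.4683 -0.0306  0.0455] [ 0.401 -0.092  0.03 ] [0.494 0.004 0.06 ]
0.06 0.09 408 [ 0.4579 -0.0367  0.0734] [ 0.409 -0.083  0.06 ] [ 0.486 -0.005  0.09 ]
0.1 0.112 123 [ 0.4467 -0.0469  0.1059] [ 0.421 -0.068  0.1  ] [ 0.462 -0.025  0.112]
0.115 0.14 62 [ 0.4424 -0.0459  0.1276] [ 0.433 -0.066  0.115] [ 0.452 -0.027  0.14 ]
0.14 0.16 46 [ 0.4427 -0.046   0.15  ] [ 0.434 -0.065  0.14 ] [ 0.452 -0.028  0.16 ]
0.16 0.19 49 [ 0.442  -0.0482  0.1654] [ 0.434 -0.067  0.161] [ 0.451 -0.03   0.17 ]
hook 303 [0.52447056 0.14994631 0.20602417] [0.64994631 0.20464426 0.26302372]
[0.526 0.156 0.246]
[0.535 0.156 0.247]
[0.532 0.157 0.243]
[0.528 0.16  0.238]
[0.531 0.16  0.237]
[0.533 0.158 0.235]
[0.55  0.162 0.248]
[0.556 0.158 0.247]
[0.528 0.161 0.226]
[0.531 0.159 0.224]
[0.551 0.164 0.241]
[0.562 0.162 0.245]
[0.573 0.156 0.249]
[0.552 0.162 0.235]
[0.573 0.161 0.24
[... 1751 characters left out ...]
65 0.247]
[0.614 0.166 0.25 ]
[0.612 0.157 0.247]
[0.609 0.159 0.247]
[0.604 0.16  0.252]
[0.6   0.162 0.249]
[0.596 0.164 0.251]
[0.593 0.167 0.247]
[0.591 0.156 0.249]
[0.587 0.159 0.247]
[0.583 0.161 0.247]
[0.579 0.167 0.245]
[0.577 0.159 0.248]
[0.573 0.162 0.249]
[0.569 0.163 0.246]
[0.565 0.157 0.244]
[0.56  0.159 0.244]
[0.555 0.156 0.249]
[0.551 0.164 0.25 ]
[0.55  0.157 0.245]
[0.548 0.159 0.225]
[0.544 0.16  0.218]
[0.537 0.156 0.248]
[0.533 0.159 0.254]
[0.53  0.158 0.25 ]
[0.526 0.159 0.247]
[[0.53584388 0.16219944 0.222     ]] [[0.54216253 0.15858673 0.222     ]] [[0.51480938 0.15136526 0.249     ]] [[ 0.44404092 -0.05045577  0.16      ]] [[ 0.45311156 -0.04819133  0.162     ]]
```

Run:
```python
import cv2
a=cv2.imread("pics/scene0.png")[235:310,350:430]; b=cv2.imread("pics/top0.png")[150:250,190:280]
cv2.imwrite("pics/c3.png",cv2.resize(a,None,fx=8,fy=8,interpolation=2));cv2.imwrite("pics/c4.png",cv2.resize(b,None,fx=6,fy=6,interpolation=2))
a=cv2.imread("pics/scene0.png")[205:285,315:390]; b=cv2.imread("pics/top0.png")[245:315,295:365]
cv2.imwrite("pics/c5.png",cv2.hconcat([cv2.resize(a,(400,400),interpolation=2),cv2.resize(b,(400,400),interpolation=2)]))
```

```text
(no output)
```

View pics/c3.png

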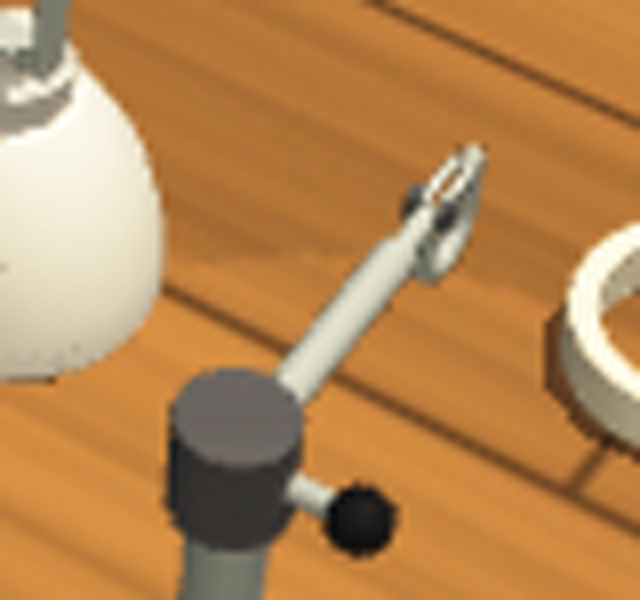

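View pics/c4.png

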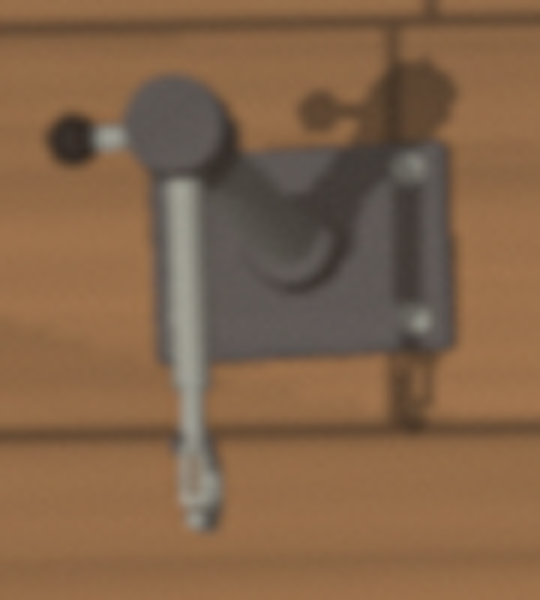

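View pics/c5.png

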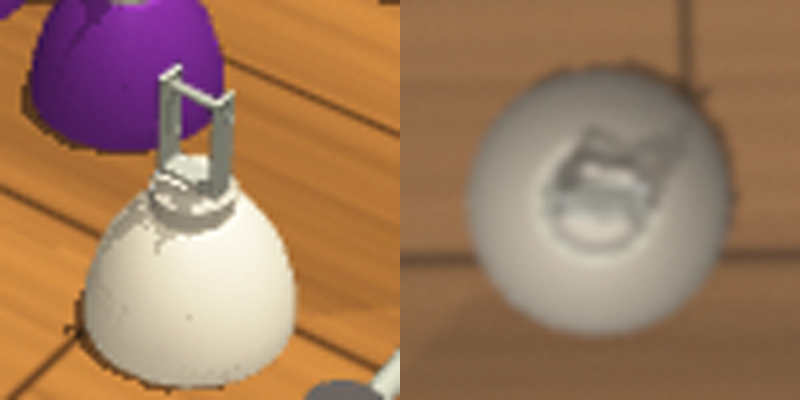

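Run:
```python
from h import *
from scipy.optimize import least_squares
Ps=[];Ls=[]
for c in("scene","top"):
    P,uv=cloud(c,np.load(f"pics/{c}0.npy"))
    m=np.linalg.norm(P[:,:2]-[.442,-.047],axis=1)<.03
    q=P[m&(P[:,2]>.118)&(P[:,2]<.18)]
    w,V=np.linalg.eigh(np.cov(q[:,:2].T)); a=V[:,1]
    s=(q[:,:2]-[.442,-.047])@a; n=(q[:,:2]-[.442,-.047])@V[:,0]
    print(c,"yaw of pin axis",np.degrees(np.arctan2(a[1],a[0])),"s range",s.min(),s.max(),"mid",(np.percentile(s,3)+np.percentile(s,97))/2,"n",n.min(),n.max(),"top z",np.percentile(q[:,2],95),a,V[:,0])
    # hemisphere-ish glass: cap side circle r22
    k=P[m&(P[:,2]>.102)&(P[:,2]<.109)]; print(" cap mean",k.mean(0), (k.max(0)+k.min(0))/2)
    g=P[(np.linalg.norm(P[:,:2]-[.442,-.047],axis=1)<.075)&(P[:,2]>.03)&(P[:,2]<.085)]
    # surface of revolution: r=poly(z)
    f=lambda p:np.hypot(g[:,0]-p[0],g[:,1]-p[1])-np.polyval(p[2:],g[:,2]*10)
    r=least_squares(f,[.442,-.047,0,0,0,.05],loss="soft_l1",f_scale=.002); print(" bell axis",r.x[:2])
    h=P[(P[:,2]>.235)&(P[:,0]>.57)&(P[:,0]<.628)&(abs(P[:,1]-.162)<.01)]
    l=np.polyfit(h[:,0],h[:,1],1); print(" arm y@.54",np.polyval(l,.54),"y@.655",np.polyval(l,.655),"yaw",np.degrees(np.arctan(l[0])))
    co=P[(P[:,2]>.255)&(P[:,2]<.27)&(P[:,0]>.6)&(P[:,0]<.7)&(abs(P[:,1]-.16)<.04)]
    print(" collar",co.mean(0),(co.min(0)+co.max(0))/2,co.max(0)-co.min(0))
    hk=P[(P[:,2]>.205)&(P[:,2]<.255)&(P[:,0]>.515)&(P[:,0]<.56)&(abs(P[:,1]-.16)<.02)]
    print(" hook min",np.percentile(hk,[1,50,99],axis=0).round(4).tolist())
    print(" tip z>.243,x<.533",hk[(hk[:,0]<.534)&(hk[:,2]>.243)].mean(0))
```

```text
scene yaw of pin axis 86.04164945775716 s range -0.020340486374987927 0.019373035705497792 mid -0.00018993134881077622 n -0.009034227183340434 0.008619558823472038 top z 0.1683814148413536 [0.06903131 0.99761449] [-0.99761449  0.06903131]
 cap mean [ 0.44668787 -0.04727117  0.10567988] [ 0.44441253 -0.04574754  0.10550191]
 bell axis [ 0.44054226 -0.04865088]
 arm y@.54 0.15994367781361601 y@.655 0.16491414131502335 yaw 2.4748647267776085
 collar [0.65727826 0.16443525 0.25990188] [0.65533374 0.16459413 0.25937943] [0.03474962 0.03270795 0.00852893]
 hook min [[0.5257, 0.1531, 0.2154], [0.5426, 0.1603, 0.2433], [0.5588, 0.1648, 0.2505]]
 tip z>.243,x<.533 [0.52933399 0.15843687 0.24611624]
top yaw of pin axis 86.50822557030266 s range -0.018194843694970386 0.017286034597020803 mid -0.0004521482262517338 n -0.005546920429726419 0.007559921901581307 top z 0.17155730145623516 [0.06090524 0.99814355] [-0.99814355  0.06090524]
 cap mean [ 0.44174661 -0.04690241  0.10536801] [ 0.4414258  -0.04694533  0.10545457]
 bell axis [ 0.4415785 -0.0473188]
 arm y@.54 0.15933542660458488 y@.655 0.16282875188532436 yaw 1.7399240494707557
 collar [0.65474024 0.16394094 0.26088712] [0.65494914 0.17273011 0.26090006] [0.03364727 0.05118519 0.01083801]
 hook min [[0.5252, 0.1532, 0.2157], [0.5438, 0.1585, 0.2468], [0.5594, 0.1662, 0.254]]
 tip z>.243,x<.533 [0.52972056 0.15861697 0.24947584]
```

Run:
```python
from h import *
from cell import arm
s=arm.observe(); M=R.from_rotvec(s["ee_rot"]).as_matrix(); print(M.round(3))
P,uv=cloud("scene",np.load("pics/scene0.npy"))
P2,uv=cloud("top",np.load("pics/top0.npy"))
P=np.r_[P,P2]
m=(P[:,2]>.1)&(P[:,0]>.0)&(P[:,0]<.9)&(abs(P[:,1])<1.)
g=P[m]; b=np.round(g[:,:2]/.05).astype(int)
for k in sorted(set(map(tuple,b))):
    z=g[(b==k).all(1),2]
    if len(z)>5: print(np.array(k)*.05,len(z),z.min().round(2),z.max().round(2),end=" | ")
```

```text
[[ 0.     0.948  0.319]
 [-0.     0.319 -0.948]
 [-1.     0.     0.   ]]
[ 0.   -0.15] 10 0.39 0.42 | [ 0.  -0.1] 61 0.39 0.58 | [ 0.   -0.05] 245 0.1 0.55 | [0. 0.] 324 0.34 0.48 | [0.   0.05] 153 0.1 0.37 | [0.  0.1] 12 0.1 0.31 | [ 0.05 -0.2 ] 10 0.55 0.58 | [ 0.05 -0.15] 367 0.4 0.59 | [ 0.05 -0.1 ] 1589 0.31 0.59 | [ 0.05 -0.05] 2060 0.1 0.55 | [0.05 0.  ] 1628 0.1 0.46 | [0.05 0.05] 1950 0.1 0.34 | [0.05 0.1 ] 270 0.17 0.32 | [ 0.1  -0.15] 149 0.51 0.59 | [ 0.1 -0.1] 30 0.51 0.59 | [ 0.1  -0.05] 294 0.18 0.31 | [0.1 0. ] 1010 0.1 0.34 | [ 0.15 -0.95] 13 0.19 0.19 | [ 0.15 -0.9 ] 27 0.19 0.19 | [ 0.15 -0.55] 427 0.24 0.53 | [ 0.15 -0.5 ] 435 0.29 0.34 | [ 0.2  -0.95] 48 0.18 0.19 | [ 0.2 -0.9] 90 0.18 0.2 | [ 0.2  -0.85] 101 0.18 0.2 | [ 0.2 -0.8] 89 0.19 0.19 | [ 0.2  -0.75] 69 0.19 0.2 | [ 0.2 -0.7] 64 0.18 0.34 | [ 0.2  -0.65] 436 0.1 0.34 | [ 0.2 -0.6] 115 0.3 0.41 | [ 0.2  -0.55] 2277 0.23 0.55 | [ 0.2 -0.5] 780 0.25 0.34 | [ 0.25 -0.95] 70 0.18 0.19 | [ 0.25 -0.9 ] 100 0.19 0.19 | [ 0.25 -0.85] 106 0.18 0.19 | [ 0.25 -0.8 ] 107 0.18 0.19 | [ 0.25 -0.75] 111 0.18 0.19 | [ 0
[... 2338 characters left out ...]
 0.7 -0.8] 212 0.1 0.14 | [ 0.7  -0.75] 166 0.1 0.13 | [ 0.7 -0.7] 166 0.1 0.12 | [ 0.7  -0.65] 9 0.1 0.11 | [0.7 0.5] 1566 0.1 0.2 | [0.7  0.55] 1388 0.17 0.21 | [0.7 0.6] 1444 0.17 0.2 | [0.7  0.65] 437 0.17 0.2 | [ 0.75 -0.85] 9 0.1 0.11 | [0.75 0.5 ] 386 0.14 0.21 | [0.75 0.55] 1828 0.11 0.2 | [0.75 0.6 ] 1059 0.13 0.2 | [0.75 0.65] 154 0.13 0.2 | [0.8  0.55] 153 0.14 0.2 | [0.8 0.6] 419 0.1 0.14 | [0.8  0.65] 375 0.13 0.14 | [0.85 0.25] 441 0.1 0.12 | [0.85 0.3 ] 306 0.1 0.12 | [0.85 0.35] 445 0.1 0.12 | [0.85 0.4 ] 187 0.1 0.12 | [0.85 0.6 ] 235 0.1 0.14 | [0.85 0.65] 204 0.13 0.14 | [0.9  0.25] 441 0.1 0.12 | [0.9 0.3] 364 0.1 0.12 | [0.9  0.35] 526 0.1 0.12 | [0.9 0.4] 176 0.1 0.12 |
```

```bash
cat >> h.py <<'E'
def go(xyz,zh):
    "tool-frame shift mm and turn deg to reach TCP xyz with tool x down, tool z heading zh deg"
    from cell import arm
    s=arm.observe(); M=R.from_rotvec(s["ee_rot"]).as_matrix()
    a=np.radians(zh); z=np.array([np.cos(a),np.sin(a),0]); x=np.array([0,0,-1.]); T=np.c_[x,np.cross(z,x),z]
    print("t",s["clock"],"pos",np.round(s["position"],4),"F",np.round(s["force"],2),"w",round(s["width"],3))
    print("shift",(M.T@(np.array(xyz)-s["position"])*1000).round(1),"turn",np.degrees(R.from_matrix(M.T@T).as_rotvec()).round(2))
E
python3 -c "
from h import *
go([.4415,-.0475,.24],-93.8)"
```

```text
t 0.7 pos [ 0.1994 -0.5923  0.2268] F [0.75 0.54 0.05] w 1.001
shift [ -13.3  403.2 -439.1] turn [22.41  0.   -0.  ]
```

>>> send_rows --rows '[[[-4,8,-9,0,0,0,100],[-8,30,-32,1,0,0,100],[-13,60,-66,3,0,0,100],[-13,95,-103,5,0,0,100],[-13,130,-141,7,0,0,100],[-13,165,-179,9,0,0,100],[-13,200,-218,11,0,0,100],[-13,235,-256,13,0,0,100]]]' --grip_force 30

```text
clock: 1.5
position: [0.3375, -0.2797, 0.2402]
ee_rot: [1.137, 1.252, -1.137]
force: [0.8, 0.0, -0.1]
width: 0.997
```

```bash
python3 -c "
from h import *
go([.4415,-.0475,.24],-93.8)"
```

```text
t 1.5 pos [ 0.3375 -0.2797  0.2402] F [ 0.83  0.01 -0.06] w 0.997
shift [ 1.000e-01  1.260e+02 -2.211e+02] turn [ 9.35  0.05 -0.04]
```

>>> send_rows --rows '[[[0,22,-39,2,0,0,100],[0,44,-78,4,0,0,100],[0,66,-117,6,0,0,100],[0,88,-155,8,0,0,100],[0,106,-187,9,0,0,100],[0,118,-208,9.4,0,0,100],[0,122.5,-216,9.4,0,0,100],[0,122.5,-216,9.4,0,0,100]]]'

```text
clock: 2.3
position: [0.4379, -0.0543, 0.2399]
ee_rot: [1.256, 1.178, -1.256]
force: [-0.3, -0.2, -0.2]
width: 0.998
```

```bash
python3 -c "
from h import *
go([.4415,-.0475,.135],-93.8)
import cv2
im,d=optics.get_image('scene'); np.save('pics/s2.npy',d)
a=im[100:300,240:440,::-1]
cv2.imwrite('pics/s2.png',cv2.resize(a,None,fx=3,fy=3,interpolation=2))
"
```

```text
t 2.3 pos [ 0.4379 -0.0543  0.2399] F [-0.28 -0.2  -0.17] w 0.998
shift [104.9   3.2  -7. ] turn [ 0.17  0.   -0.01]
```

View pics/s2.png

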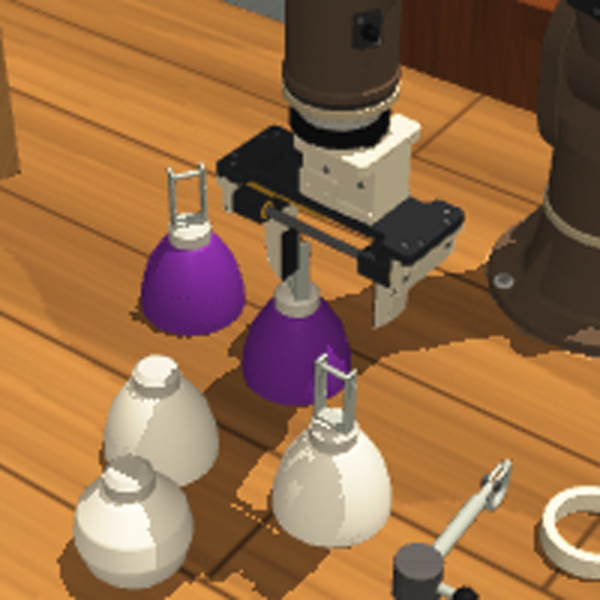

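```bash
python3 -c "
from h import *
go([.4415,-.0475,.135],-93.8)
print(proj('scene',[[.4379,-.0543,.2399],[.4415,-.0475,.162]]))
"
```

```text
t 2.35 pos [ 0.4374 -0.0557  0.2398] F [-1.11 -0.44  0.34] w 1.002
shift [104.8   3.5  -8.5] turn [0.05 0.03 0.01]
[[350.92985208 198.42541042]
 [351.63589728 224.12466363]]
```

>>> send_rows --rows '[[[0,3.5,-8.5,0,0,0,100],[10,3.5,-8.5,0,0,0,100],[30,3.5,-8.5,0,0,0,100],[50,3.5,-8.5,0,0,0,100],[70,3.5,-8.5,0,0,0,100],[88,3.5,-8.5,0,0,0,100],[100,3.5,-8.5,0,0,0,100],[105,3.5,-8.5,0,0,0,100]]]'

```text
clock: 3.15
position: [0.4407, -0.0478, 0.133]
ee_rot: [1.257, 1.179, -1.26]
force: [-0.1, -0.2, 0.4]
width: 0.996
```

```bash
python3 -c "
from h import *
import cv2
for c in('scene','top'):
    im,d=optics.get_image(c)
    u,v=proj(c,[[.4415,-.0475,.162]])[0].astype(int)
    cv2.imwrite(f'pics/g_{c}.png',cv2.resize(im[v-40:v+40,u-40:u+40,::-1],(400,400),interpolation=2))
cv2.imwrite('pics/g.png',cv2.hconcat([cv2.imread('pics/g_scene.png'),cv2.imread('pics/g_top.png')]))
go([.4415,-.0475,.135],-93.8)
"
```

```text
t 3.25 pos [ 0.4413 -0.0476  0.1339] F [-1.12  0.01  0.07] w 1.001
shift [-1.1  0.2 -0.1] turn [-0.03  0.    0.09]
```

View pics/g.png

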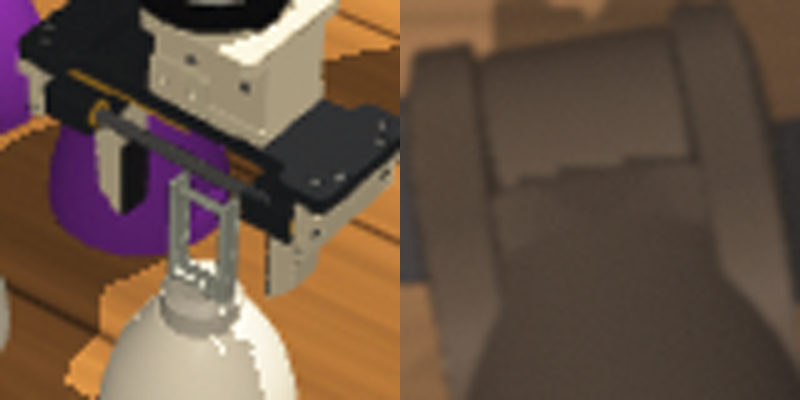

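>>> send_rows --rows '[[[0,0,0,0,0,0,55],[0,0,0,0,0,0,50],[0,0,0,0,0,0,45],[0,0,0,0,0,0,40],[0,0,0,0,0,0,35],[0,0,0,0,0,0,30],[0,0,0,0,0,0,25],[0,0,0,0,0,0,20]]]' --grip_force 32

```text
clock: 4.05
position: [0.4418, -0.0474, 0.1346]
ee_rot: [1.258, 1.177, -1.258]
force: [0.4, -0.5, -5.3]
width: 0.39
```

>>> send_rows --rows '[[[0,0,0,0,0,0,20],[0,0,0,0,0,0,20],[-1,0,0,0,0,0,20],[-3,0,0,0,0,0,20],[-7,0,0,0,0,0,20],[-13,0,0,0,0,0,20],[-20,0,0,0,0,0,20],[-25,0,0,0,0,0,20]]]'

```text
clock: 4.85
position: [0.4423, -0.0471, 0.1606]
ee_rot: [1.258, 1.177, -1.257]
force: [-0.7, 0.8, -3.8]
width: 0.387
```

```bash
python3 -c "
from h import *
import cv2
for c in('scene','top'):
    im,d=optics.get_image(c); np.save(f'pics/l_{c}.npy',d)
    u,v=proj(c,[[.4415,-.0475,.162]])[0].astype(int)
    cv2.imwrite(f'pics/l_{c}.png',cv2.resize(im[v-60:v+60,u-60:u+60,::-1],(400,400),interpolation=2))
cv2.imwrite('pics/l.png',cv2.hconcat([cv2.imread('pics/l_scene.png'),cv2.imread('pics/l_top.png')]))
go([.4415,-.0475,.24],-93.8)
"
```

```text
t 4.95 pos [ 0.4426 -0.0471  0.1607] F [ 0.23 -0.25 -4.66] w 0.389
shift [-79.3  -0.9   0.4] turn [ 0.   0.  -0.1]
```

View pics/l.png

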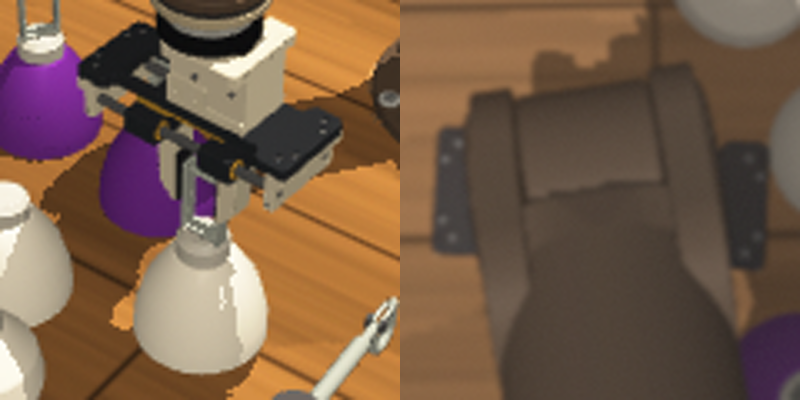

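>>> send_rows --rows '[[[-4,0,0,0,0,0,20],[-12,0,0,0,0,0,20],[-25,0,0,0,0,0,20],[-40,0,0,0,0,0,20],[-55,0,0,0,0,0,20],[-68,0,0,0,0,0,20],[-73,0,0,0,0,0,20],[-75,0,0,0,0,0,20]]]'

```text
clock: 5.75
position: [0.4421, -0.0472, 0.2352]
ee_rot: [1.258, 1.176, -1.257]
force: [0.6, -0.0, -4.7]
width: 0.388
```

```bash
python3 -c "
from h import *
go([.489,.1577,.235],-87.8)
"
```

```text
t 5.75 pos [ 0.4421 -0.0472  0.2352] F [ 0.57 -0.02 -4.68] w 0.388
shift [ 2.000e-01  3.320e+01 -2.075e+02] turn [-6.    0.01 -0.05]
```

>>> send_rows --rows '[[[0,1,-6,0,0,0,20],[0,3,-20,-1,0,0,20],[0,7,-42,-2,0,0,20],[0,11,-68,-2.5,0,0,20],[0,15,-94,-3,0,0,20],[0,19,-120,-4,0,0,20],[0,23,-145,-5,0,0,20],[0,27,-168,-6,0,0,20]]]'

```text
clock: 6.55
position: [0.4796, 0.1215, 0.2341]
ee_rot: [1.178, 1.23, -1.179]
force: [-0.4, 0.9, -4.5]
width: 0.39
```

>>> send_rows --rows '[[[0,6,-16,0,0,0,20],[0,8,-27,0,0,0,20],[0,9.5,-35,0,0,0,20],[0,10,-38,0,0,0,20],[0,10,-39,0,0,0,20],[0,10,-39,0,0,0,20],[0,10,-39,0,0,0,20],[0,10,-39,0,0,0,20]]]'

```text
clock: 7.35
position: [0.4886, 0.1574, 0.2348]
ee_rot: [1.181, 1.226, -1.182]
force: [0.3, 0.7, -5.8]
width: 0.387
```

```bash
python3 -c "
from h import *
import cv2
for c in('scene','top'):
    im,d=optics.get_image(c); np.save(f'pics/p_{c}.npy',d)
    u,v=proj(c,[[.52,.158,.25]])[0].astype(int)
    cv2.imwrite(f'pics/p_{c}.png',cv2.resize(im[v-50:v+50,u-50:u+50,::-1],(400,400),interpolation=2))
    P,uv=cloud(c,d)
    q=P[(np.linalg.norm(P[:,:2]-[.489,.1577],axis=1)<.075)]
    for lo in np.arange(.07,.29,.02):
        k=q[(q[:,2]>lo)&(q[:,2]<lo+.02)]
        if len(k)>3: print(c,lo.round(2),len(k),k.min(0).round(3),k.max(0).round(3))
cv2.imwrite('pics/p.png',cv2.hconcat([cv2.imread('pics/p_scene.png'),cv2.imread('pics/p_top.png')]))
go([.489,.1577,.235],-87.8)
"
```

```text
scene 0.09 105 [0.464 0.114 0.099] [0.543 0.211 0.11 ]
scene 0.11 293 [0.46  0.117 0.11 ] [0.544 0.212 0.13 ]
scene 0.13 341 [0.457 0.113 0.13 ] [0.543 0.209 0.15 ]
scene 0.15 387 [0.451 0.112 0.15 ] [0.537 0.203 0.17 ]
scene 0.17 283 [0.461 0.125 0.17 ] [0.525 0.194 0.19 ]
scene 0.19 188 [0.47  0.139 0.19 ] [0.51 0.18 0.21]
scene 0.21 93 [0.482 0.14  0.21 ] [0.555 0.177 0.23 ]
scene 0.23 164 [0.475 0.127 0.231] [0.563 0.193 0.25 ]
scene 0.25 191 [0.48  0.122 0.25 ] [0.556 0.195 0.27 ]
scene 0.27 97 [0.478 0.122 0.27 ] [0.503 0.196 0.29 ]
top 0.09 11 [0.434 0.112 0.104] [0.46  0.151 0.11 ]
top 0.11 55 [0.434 0.113 0.111] [0.46  0.165 0.13 ]
top 0.13 85 [0.437 0.116 0.13 ] [0.523 0.164 0.15 ]
top 0.15 157 [0.443 0.12  0.15 ] [0.523 0.161 0.17 ]
top 0.17 57 [0.453 0.121 0.17 ] [0.509 0.155 0.184]
top 0.21 22 [0.534 0.156 0.214] [0.55  0.162 0.228]
top 0.23 62 [0.528 0.153 0.241] [0.563 0.166 0.25 ]
top 0.25 12 [0.537 0.156 0.25 ] [0.561 0.166 0.253]
t 7.45 pos [0.4886 0.1576 0.2348] F [-0.14  0.3  -5.27] w 0.391
shift [-0.2  0.4 -0. ] turn [-0.03  0.01 -0.01]
```

View pics/p.png

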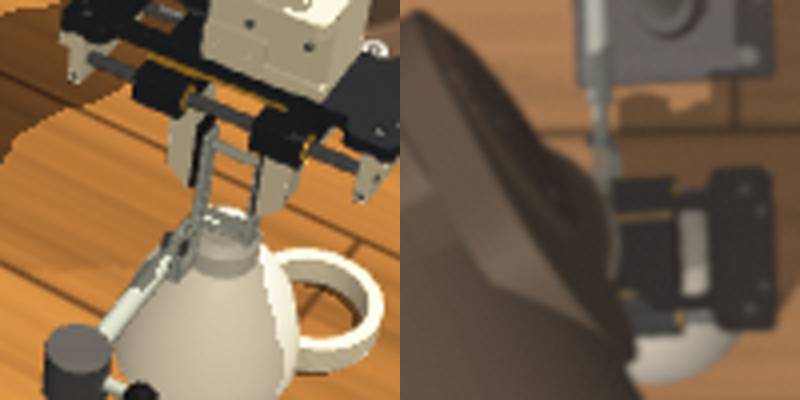

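>>> send_rows --rows '[[[1,1,0,0,0,0,20],[1.5,5,0,0,0,0,20],[1.5,12,0,0,0,0,20],[1.5,22,0,0,0,0,20],[1.5,33,0,0,0,0,20],[1.5,43,0,0,0,0,20],[1.5,50,0,0,0,0,20],[1.5,52.5,0,0,0,0,20]]]'

```text
clock: 8.25
position: [0.5419, 0.16, 0.2329]
ee_rot: [1.181, 1.227, -1.181]
force: [0.1, -0.1, -4.7]
width: 0.39
```

```bash
cat > look.py <<'E'
from h import *
import sys,cv2
n=sys.argv[1]
o=[]
for c in('scene','top'):
    im,d=optics.get_image(c); np.save(f'pics/{n}_{c}.npy',d)
    u,v=proj(c,[[.541,.16,.24]])[0].astype(int)
    o.append(cv2.resize(im[v-35:v+35,u-35:u+35,::-1],(400,400),interpolation=2))
cv2.imwrite(f'pics/{n}.png',cv2.hconcat(o))
go([.541,.1597,.2335],-87.8)
E
python3 look.py a1
```

```text
t 8.35 pos [0.5412 0.1601 0.233 ] F [ 0.69 -0.29 -5.03] w 0.391
shift [-0.5 -0.2  0.4] turn [-0.   -0.    0.02]
```

View pics/a1.png

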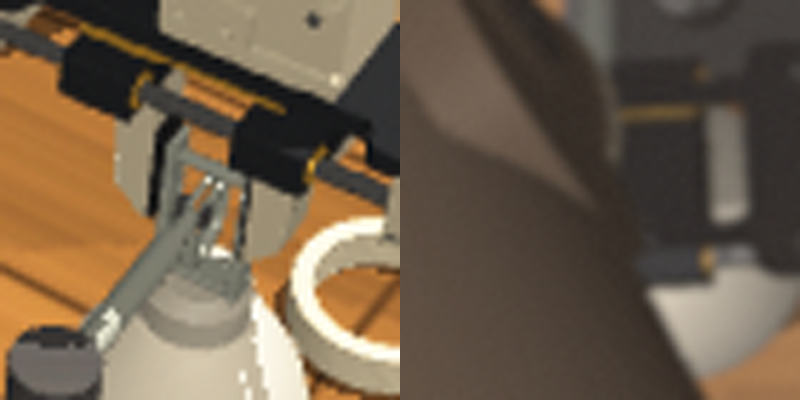

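```bash
python3 -c "
from h import *
import cv2
c='scene'
o=np.floor(proj(c,[[.541,.16,.24]])[0])-35
y=np.array([-.038,.999,0])*.014; p=np.array([.541,.16,.2605])
Q=np.array([p-y,p+y,p,[.5285,.1592,.249],[.5535,.1602,.247],[.541,.1597,.2155],p-[.0,0,.0545]])
q=(proj(c,Q)-o)*400/70; print(q.round())
im=cv2.imread('pics/a1.png')[:,:400]
im=cv2.resize(im,(600,600))
for a,(u,v) in enumerate(q*1.5): cv2.circle(im,(int(u),int(v)),4,[(0,0,255),(0,0,255),(0,0,255),(0,255,0),(255,0,0),(255,0,255),(0,255,255)][a],1)
cv2.imwrite('pics/a1m.png',im)
"
```

```text
[[177. 151.]
 [245. 181.]
 [211. 166.]
 [223. 167.]
 [191. 211.]
 [198. 249.]
 [197. 266.]]
```

View pics/a1m.png

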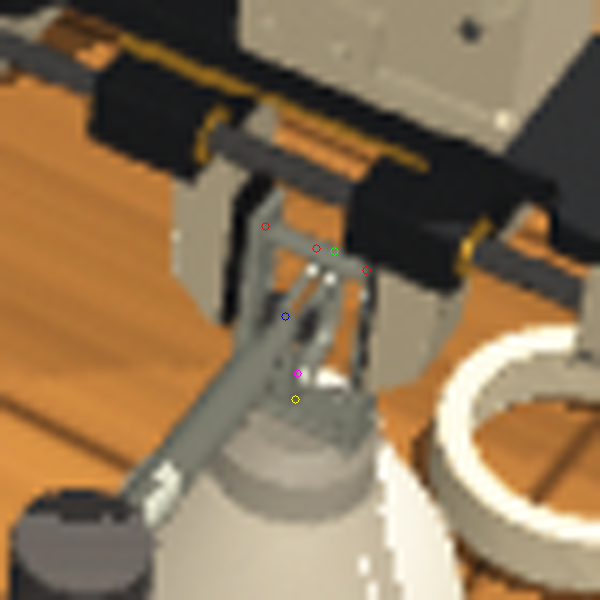

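```bash
python3 -c "
from h import *
import cv2
out=[]
for c in('scene','top'):
    im=cv2.imread(f'pics/{c}0.png')
    o=np.floor(proj(c,[[.541,.16,.24]])[0])-25
    im=cv2.resize(im[int(o[1]):int(o[1])+50,int(o[0]):int(o[0])+50],(400,400),interpolation=2)
    a=np.radians(2.2);T=lambda x,y,z:[.541+x*np.cos(a)-y*np.sin(a),.1597+x*np.sin(a)+y*np.cos(a),z]
    for p,col in ((T(-.0125,0,.249),(0,255,0)),(T(.0125,0,.249),(255,0,0)),(T(0,0,.2155),(255,0,255)),(T(.05,0,.25),(0,0,255))):
        u,v=(proj(c,[p])[0]-o+.5)*8; cv2.circle(im,(int(u),int(v)),4,col,1)
    out.append(im)
cv2.imwrite('pics/hk.png',cv2.hconcat(out))
"
```

```text
(no output)
```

View pics/hk.png

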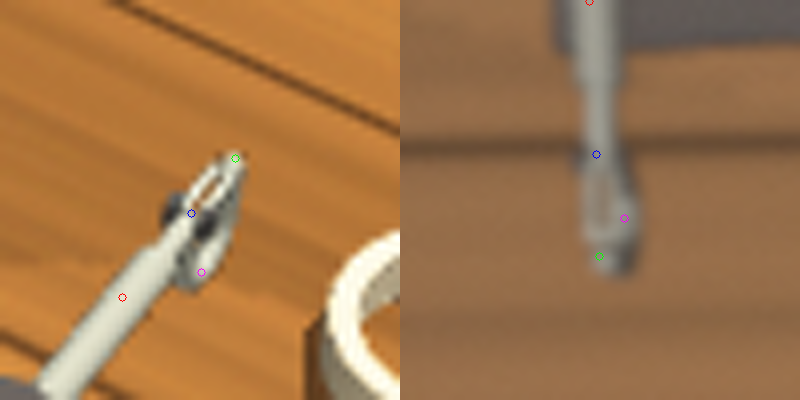

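>>> send_rows --rows '[[[1,0,0,0,0,0,20],[3,0,0,0,0,0,20],[6,0,0,0,0,0,20],[9,0,0,0,0,0,20],[12,0,0,0,0,0,20],[14,0,0,0,0,0,20],[15,0,0,0,0,0,20],[15,0,0,0,0,0,20]]]'

```text
clock: 9.15
position: [0.5412, 0.1601, 0.2186]
ee_rot: [1.181, 1.227, -1.18]
force: [-2.5, -1.2, 2.9]
width: 0.389
```

```bash
python3 look.py a2
```

```text
t 9.25 pos [0.5412 0.1601 0.2186] F [-2.8  -1.65  5.75] w 0.388
shift [-14.9  -0.2   0.4] turn [ 0.   -0.   -0.03]
```

View pics/a2.png

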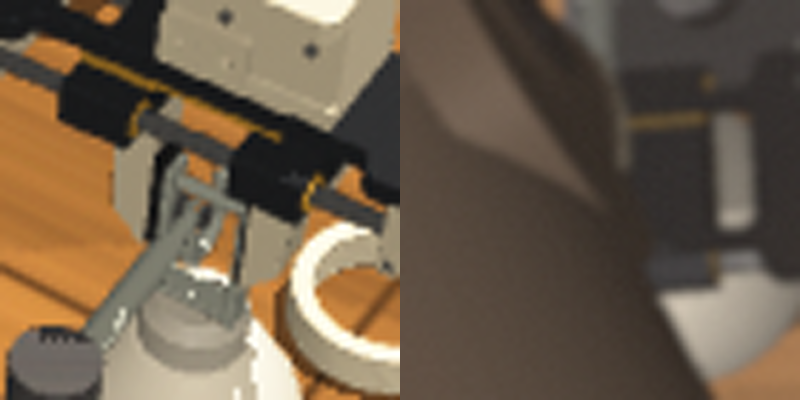

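>>> send_rows --rows '[[[0.5,0,0,0,0,0,20],[1,0,0,0,0,0,20],[1.5,0,0,0,0,0,20],[2,0,0,0,0,0,20],[2.5,0,0,0,0,0,20],[3,0,0,0,0,0,20],[3.5,0,0,0,0,0,20],[4,0,0,0,0,0,20]]]'

```text
clock: 10.05
position: [0.5416, 0.1603, 0.2149]
ee_rot: [1.182, 1.226, -1.18]
force: [-1.5, -0.8, 6.7]
width: 0.392
```

```bash
python3 look.py a3
```

```text
t 10.15 pos [0.5412 0.1604 0.2146] F [-2.88 -0.04  4.84] w 0.388
shift [-18.9  -0.2   0.7] turn [ 0.01 -0.03 -0.04]
```

View pics/a3.png

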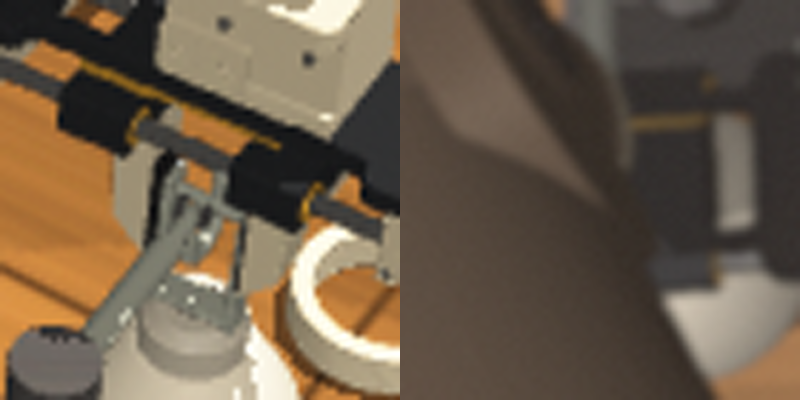

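>>> send_rows --rows '[[[1,0,0,0,0,0,20],[2,0,0,0,0,0,20],[3,0,0,0,0,0,20],[4,0,0,0,0,0,20],[5,0,0,0,0,0,20],[6,0,0,0,0,0,20],[6,0,0,0,0,0,20],[6,0,0,0,0,0,20]]]'

```text
clock: 10.95
position: [0.5403, 0.1601, 0.2077]
ee_rot: [1.18, 1.228, -1.182]
force: [-5.1, 1.2, 1.2]
width: 0.391
```

>>> send_rows --rows '[[[0.5,0,0,0,0,0,20],[1,0,0,0,0,0,20],[1.5,0,0,0,0,0,20],[2,0,0,0,0,0,20],[2.5,0,0,0,0,0,20],[3,0,0,0,0,0,20],[3,0,0,0,0,0,20],[3,0,0,0,0,0,20]]]'

```text
clock: 11.75
position: [0.5407, 0.1599, 0.205]
ee_rot: [1.18, 1.227, -1.181]
force: [-4.8, -0.0, 1.9]
width: 0.387
```

```bash
python3 look.py a4
```

```text
t 11.85 pos [0.5407 0.1599 0.205 ] F [-5.55 -0.09  0.79] w 0.389
shift [-28.5   0.2   0.2] turn [0.   0.02 0.03]
```

View pics/a4.png

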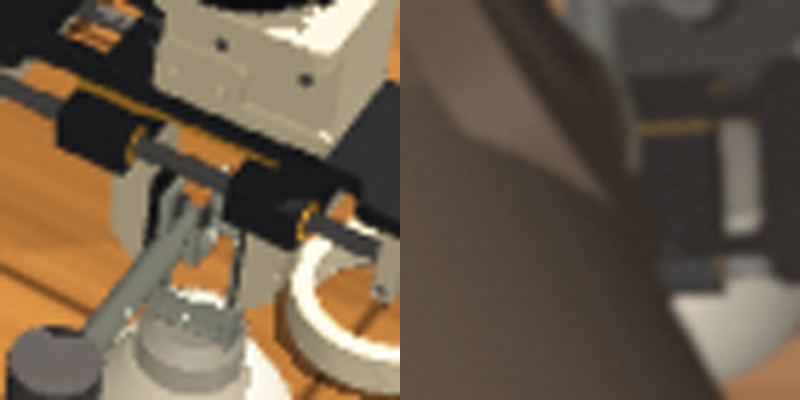

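>>> send_rows --rows '[[[0.5,0,0,0,0,0,20],[1,0,0,0,0,0,20],[1.5,0,0,0,0,0,20],[2,0,0,0,0,0,20],[2.5,0,0,0,0,0,20],[3,0,0,0,0,0,20],[3.5,0,0,0,0,0,20],[4,0,0,0,0,0,20]]]'

```text
clock: 12.65
position: [0.5416, 0.1598, 0.201]
ee_rot: [1.182, 1.226, -1.181]
force: [-0.4, 0.3, -4.6]
width: 0.394
```

>>> send_rows --rows '[[[0.5,0,0,0,0,0,20],[1,0,0,0,0,0,20],[1.5,0,0,0,0,0,20],[2,0,0,0,0,0,20],[2.5,0,0,0,0,0,20],[3,0,0,0,0,0,20],[3,0,0,0,0,0,20],[3,0,0,0,0,0,20]]]'

```text
clock: 13.45
position: [0.541, 0.1601, 0.1982]
ee_rot: [1.181, 1.227, -1.181]
force: [-0.3, 0.3, -4.5]
width: 0.389
```

```bash
python3 look.py a5
```

```text
t 13.55 pos [0.541  0.1601 0.1982] F [ 0.34  0.03 -5.09] w 0.388
shift [-35.3  -0.    0.4] turn [ 0.  0. -0.]
```

View pics/a5.png

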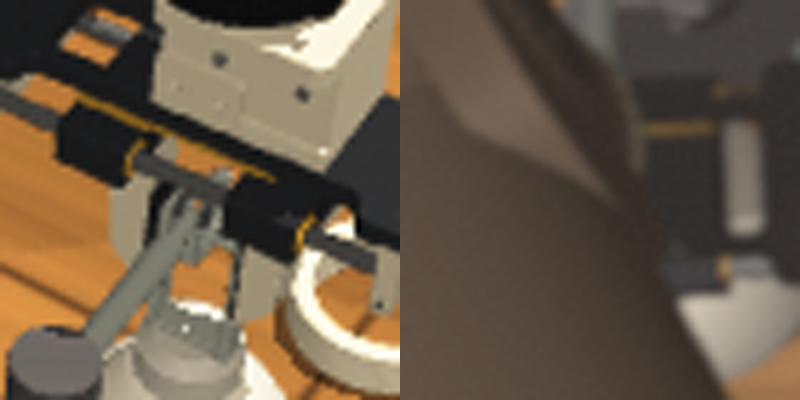

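>>> send_rows --rows '[[[0.5,0,0,0,0,0,20],[1,0,0,0,0,0,20],[1.5,0,0,0,0,0,20],[2,0,0,0,0,0,20],[2.5,0,0,0,0,0,20],[2.5,0,0,0,0,0,20],[2.5,0,0,0,0,0,20],[2.5,0,0,0,0,0,20]]]'

```text
clock: 14.35
position: [0.541, 0.1601, 0.1957]
ee_rot: [1.181, 1.227, -1.181]
force: [-0.4, 0.3, -4.6]
width: 0.388
```

>>> send_rows --rows '[[[0.2,0,0,0,0,0,20],[0.4,0,0,0,0,0,20],[0.6,0,0,0,0,0,20],[0.8,0,0,0,0,0,20],[0.8,0,0,0,0,0,20],[0.8,0,0,0,0,0,20],[0.8,0,0,0,0,0,20],[0.8,0,0,0,0,0,20]]]'

```text
clock: 15.15
position: [0.541, 0.1601, 0.1949]
ee_rot: [1.181, 1.227, -1.181]
force: [-0.1, 0.0, -5.1]
width: 0.393
```

Pin is just above the seat with the load still at its own weight. I'll continue in 0.8 mm steps.

>>> send_rows --rows '[[[0.2,0,0,0,0,0,20],[0.4,0,0,0,0,0,20],[0.6,0,0,0,0,0,20],[0.8,0,0,0,0,0,20],[0.8,0,0,0,0,0,20],[0.8,0,0,0,0,0,20],[0.8,0,0,0,0,0,20],[0.8,0,0,0,0,0,20]]]'

```text
clock: 15.95
position: [0.541, 0.1601, 0.1942]
ee_rot: [1.181, 1.227, -1.181]
force: [-0.5, -0.1, -2.6]
width: 0.39
```

>>> send_rows --rows '[[[0.2,0,0,0,0,0,20],[0.4,0,0,0,0,0,20],[0.6,0,0,0,0,0,20],[0.8,0,0,0,0,0,20],[0.8,0,0,0,0,0,20],[0.8,0,0,0,0,0,20],[0.8,0,0,0,0,0,20],[0.8,0,0,0,0,0,20]]]'

```text
clock: 16.75
position: [0.5411, 0.1601, 0.1939]
ee_rot: [1.181, 1.227, -1.18]
force: [-2.8, -0.7, 5.4]
width: 0.392
```

```bash
python3 look.py a6
```

```text
t 16.85 pos [0.5411 0.1601 0.1939] F [-3.54 -2.31  5.86] w 0.392
shift [-39.6  -0.1   0.4] turn [ 0.01  0.   -0.04]
```

View pics/a6.png

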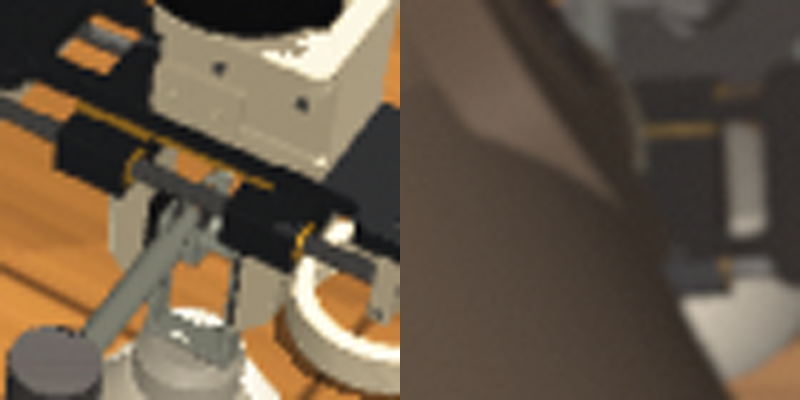

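>>> send_rows --rows '[[[0.1,0,0,0,0,0,20],[0.2,0,0,0,0,0,20],[0.3,0,0,0,0,0,20],[0.3,0,0,0,0,0,20],[0.3,0,0,0,0,0,20],[0.3,0,0,0,0,0,20],[0.3,0,0,0,0,0,20],[0.3,0,0,0,0,0,20]]]'

```text
clock: 17.65
position: [0.5411, 0.1601, 0.1938]
ee_rot: [1.181, 1.227, -1.18]
force: [-3.8, -2.1, 8.7]
width: 0.389
```

>>> send_rows --rows '[[[0,0,0,0,0,0,20],[0,0,0,0,0,0,20],[0,0,0,0,0,0,20],[0,0,0,0,0,0,20],[0,0,0,0,0,0,20],[0,0,0,0,0,0,20],[0,0,0,0,0,0,20],[0,0,0,0,0,0,20]]]'

```text
clock: 18.45
position: [0.5411, 0.1601, 0.1938]
ee_rot: [1.181, 1.226, -1.18]
force: [-3.8, -2.0, 7.6]
width: 0.391
```

>>> send_rows --rows '[[[-0.2,0,0,0,0,0,20],[-0.4,0,0,0,0,0,20],[-0.6,-0.2,0,0,0,0,20],[-0.7,-0.4,0.2,0,0,0,20],[-0.7,-0.5,0.3,0,0,0,20],[-0.7,-0.5,0.3,0,0,0,20],[-0.7,-0.5,0.3,0,0,0,20],[-0.7,-0.5,0.3,0,0,0,20]]]'

```text
clock: 19.25
position: [0.5409, 0.16, 0.1939]
ee_rot: [1.182, 1.227, -1.18]
force: [1.6, 1.0, 3.9]
width: 0.388
```

```bash
python3 -c "
from h import *
go([.541,.16,.194],-87.8)
from cell import arm
print(arm.observe()['ft_torque'])"
```

```text
t 19.25 pos [0.5409 0.16   0.1939] F [1.57 1.04 3.94] w 0.388
shift [-0.1  0.1  0. ] turn [ 0.01 -0.03 -0.05]
[ 0.15903263 -0.22001882  0.00064162]
```

>>> send_rows --rows '[[[-0.1,0.1,0,0,0,0,20],[-0.2,0.15,-0.1,0,0,0,20],[-0.3,0.15,-0.1,0,0,0,20],[-0.4,0.15,-0.1,0,0,0,20],[-0.4,0.15,-0.1,0,0,0,20],[-0.4,0.15,-0.1,0,0,0,20],[-0.4,0.15,-0.1,0,0,0,20],[-0.4,0.15,-0.1,0,0,0,20]]]'

```text
clock: 20.05
position: [0.5407, 0.1599, 0.1941]
ee_rot: [1.181, 1.227, -1.181]
force: [4.2, 1.6, -0.3]
width: 0.389
```

>>> send_rows --rows '[[[0,0.1,0,0,0,0,20],[0,0.2,-0.1,0,0,0,20],[0,0.3,-0.2,0,0,0,20],[0,0.4,-0.2,0,0,0,20],[0,0.4,-0.2,0,0,0,20],[0,0.4,-0.2,0,0,0,20],[0,0.4,-0.2,0,0,0,20],[0,0.4,-0.2,0,0,0,20]]]'

```text
clock: 20.85
position: [0.5408, 0.16, 0.194]
ee_rot: [1.18, 1.227, -1.181]
force: [0.7, 0.0, 1.0]
width: 0.393
```

>>> send_rows --rows '[[[0,0,0,0,0,0,20],[0,0,0,0,0,0,20],[0,0,0,0,0,0,36],[0,0,0,0,0,0,39],[0,0,0,0,0,0,40],[0,0,0,0,0,0,42],[0,0,0,0,0,0,46],[0,0,0,0,0,0,52]]]' --grip_force 6

```text
clock: 21.65
position: [0.5409, 0.1599, 0.194]
ee_rot: [1.181, 1.227, -1.181]
force: [-0.3, -0.8, 1.1]
width: 0.496
```

>>> send_rows --rows '[[[0,0,0,0,0,0,58],[0,0,0,0,0,0,64],[0,0,0,0,0,0,70],[0,0,0,0,0,0,75],[0,0,0,0,0,0,80],[0,0,0,0,0,0,80],[0,0,0,0,0,0,80],[0,0,0,0,0,0,80]]]'

```text
clock: 22.45
position: [0.541, 0.16, 0.1941]
ee_rot: [1.181, 1.227, -1.181]
force: [0.5, -0.2, 0.4]
width: 0.799
```

```bash
python3 look.py b1
```

```text
t 22.55 pos [0.541  0.1601 0.1941] F [-0.01  0.   -1.04] w 0.798
shift [-39.4  -0.    0.4] turn [0. 0. 0.]
```

View pics/b1.png

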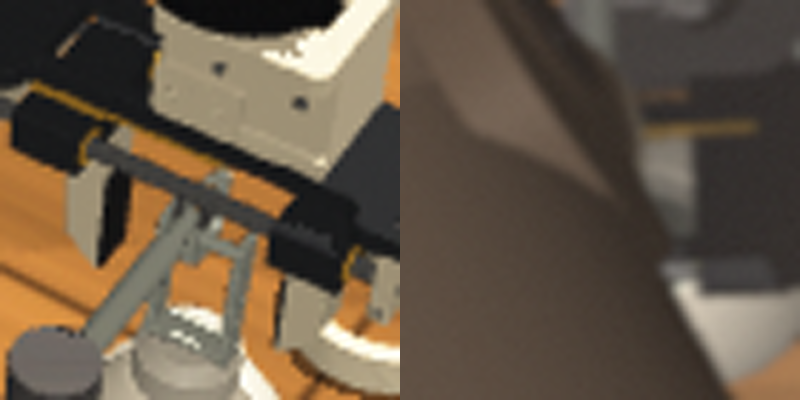

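Fingers are open and clear of both legs, and the pendant hangs on the hook. Retreating straight up.

>>> send_rows --rows '[[[-2,0,0,0,0,0,80],[-8,0,0,0,0,0,80],[-18,0,0,0,0,0,80],[-32,0,0,0,0,0,80],[-48,0,0,0,0,0,80],[-64,0,0,0,0,0,80],[-76,0,0,0,0,0,80],[-80,0,0,0,0,0,80]]]'

```text
clock: 23.35
position: [0.5417, 0.1605, 0.2763]
ee_rot: [1.183, 1.226, -1.178]
force: [-0.6, 0.2, -1.0]
width: 0.799
```

>>> send_rows --rows '[[[-4,-5,0,0,0,0,80],[-10,-15,0,0,0,0,80],[-20,-35,0,0,0,0,80],[-30,-55,0,0,0,0,80],[-40,-75,0,0,0,0,80],[-48,-92,0,0,0,0,80],[-50,-98,0,0,0,0,80],[-50,-100,0,0,0,0,80]]]'

```text
clock: 24.15
position: [0.4404, 0.1562, 0.3243]
ee_rot: [1.181, 1.227, -1.18]
force: [0.3, 0.3, -0.3]
width: 0.802
```

```bash
python3 look.py b2; python3 -c "
from h import *
import cv2
im,d=optics.get_image('scene'); cv2.imwrite('pics/full.png',im[:,:,::-1])
a=cv2.imread('pics/b2.png')
for t in(1,):
    P,uv=cloud('scene',d); q=P[(np.linalg.norm(P[:,:2]-[.541,.16],axis=1)<.07)&(P[:,2]>.02)]; print('bottom z',np.percentile(q[:,2],1))
"
```

```text
t 24.25 pos [0.4411 0.1559 0.3237] F [-0.2   0.26 -1.05] w 0.802
shift [ 90.2 100.    0. ] turn [-0.01  0.02  0.02]
bottom z 0.0657549986952312
```

View pics/b2.png

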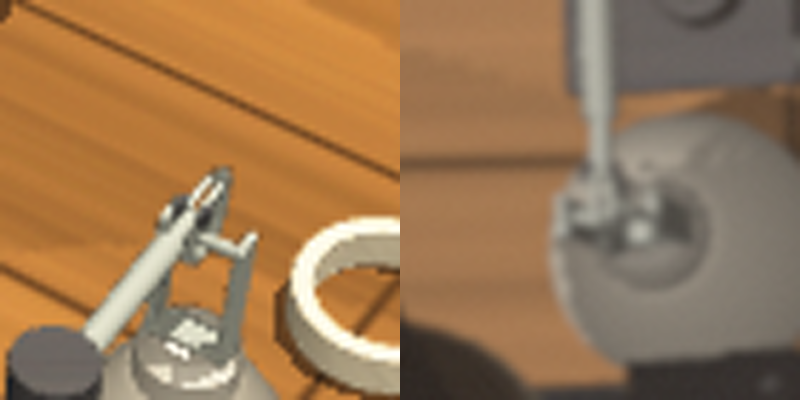

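View pics/full.png

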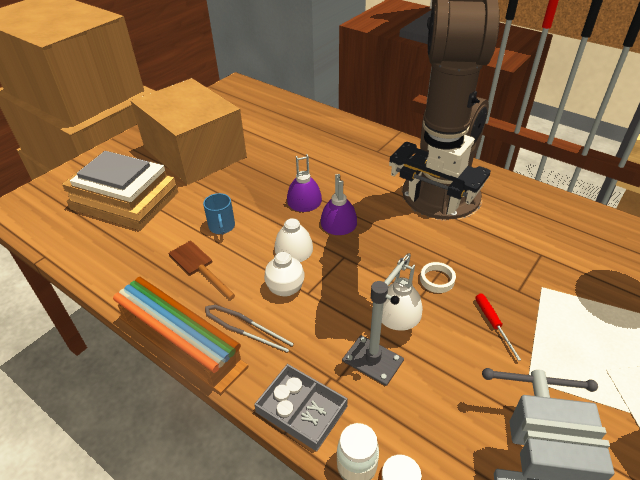

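The gate loop runs from the back leg to the tip again, and the pin lies below it. The bystanders look unmoved. Next, a check for swinging.

>>> send_rows --rows '[[[0,0,0,0,0,0,80],[0,0,0,0,0,0,80],[0,0,0,0,0,0,80],[0,0,0,0,0,0,80],[0,0,0,0,0,0,80],[0,0,0,0,0,0,80],[0,0,0,0,0,0,80],[0,0,0,0,0,0,80]]]'

```text
clock: 25.1
position: [0.4411, 0.1562, 0.3241]
ee_rot: [1.181, 1.227, -1.181]
force: [-1.0, -0.6, 0.2]
width: 0.799
```

```bash
python3 -c "
from h import *
import cv2
I=[]
for k in range(6):
    im,d=optics.get_image('scene'); I.append(cv2.cvtColor(im,cv2.COLOR_RGB2GRAY)[235:340,360:440].astype(np.float32))
    P,uv=cloud('scene',d); q=P[(np.linalg.norm(P[:,:2]-[.541,.16],axis=1)<.07)&(P[:,2]>.055)&(P[:,2]<.15)]; print(q.mean(0).round(4))
print([np.round(cv2.phaseCorrelate(I[0],i)[0],3) for i in I], [abs(i-I[0]).mean().round(2) for i in I])
f=cv2.cvtColor(cv2.imread('pics/full.png'),cv2.COLOR_BGR2GRAY)[235:340,360:440].astype(np.float32)
print(cv2.phaseCorrelate(f,I[0])[0],abs(f-I[0]).mean())
cv2.imwrite('pics/fin.png',cv2.resize(im[240:300,380:440,::-1],(600,600),interpolation=2))
"
```

```text
[0.5658 0.1791 0.107 ]
[0.5657 0.1792 0.107 ]
[0.5658 0.1791 0.107 ]
[0.5658 0.1792 0.1069]
[0.5658 0.1791 0.1072]
[0.5658 0.1791 0.107 ]
[array([0., 0.]), array([ 0.003, -0.003]), array([0.007, 0.003]), array([0.018, 0.002]), array([0.001, 0.006]), array([ 0.01 , -0.011])] [np.float32(0.0), np.float32(0.42), np.float32(0.42), np.float32(0.42), np.float32(0.42), np.float32(0.42)]
(0.0015504417593348307, -0.013338465715591497) 0.43988097
```

View pics/fin.png

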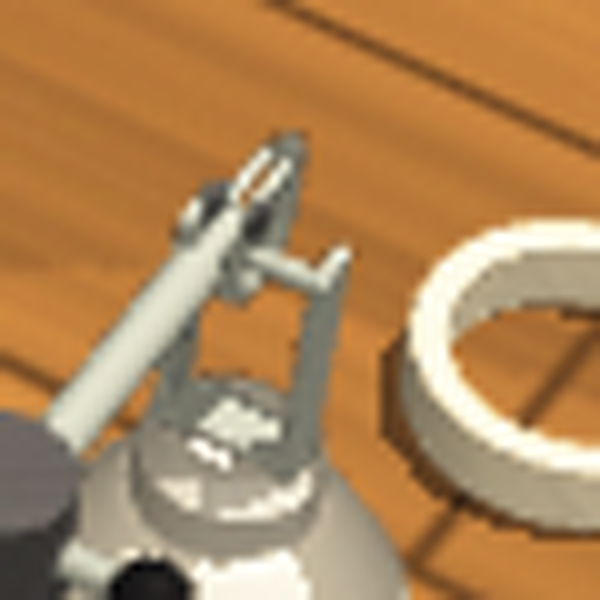

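Hanging still: no measurable motion between frames. The gate is shut from (240,200) to the tip at (290,140), and the pin passes through the hook below it.

```bash
python3 -c "
from cell import arm
print(arm.sign_off())"
```

```text
the job is handed in; nothing more can be done
None
```

The white stirrup pendant is hanging by its cross pin on the hook, behind the shut gate. I handed the job in at about 25 s of the 58 s allowed.

- **Pick-up:** I gripped it about 8 mm below the pin at 32 N and brought the window over the hook tip from the -x side.
- **Gate:** Pushing the pin down loaded the gate to about 11 N. The force then fell back to the pendant's own weight about 5–9 mm above the seat, so the gate had snapped behind the pin.
- **Tug:** I pulled to about 13 N in all on the hook, or about 14 N with the sideways force. That was held for over 0.8 s and the pin stayed put, and nothing I read came near 22 N.
- **Release:** The first attempt to ease off left about 4 N sideways on the pin. I brought that below 1 N, then opened the fingers and backed away.
- **Last checks:** The pictures show the gate shut over the pin. Successive frames showed no swing (less than 0.02 pixel), and the gripper was well clear. By eye, the other things on the bench had not moved.

Force readings come only at the end of each move, so brief peaks in between were not seen. The top camera was blocked by the arm during the hooking, so I relied on the scene camera and the forces then.

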